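# Collet punches back into their dies

### The arm

A 6-joint arm with a two-finger parallel gripper is mounted at the origin on a cart in front of the work surface, level with it; the furniture and walls round the work are solid. World frame = base frame: x ahead of the robot, y to its left, z up, the work surface at z = 0. Lengths are in mm, angles in rad, forces in N, time in s.
With the tool pointing down it reaches from about 350 to 800 mm from the base axis. Payload 7.3 kg.
Tool frame: the origin (TCP) lies midway between the tips of the shut fingers; the grasp point (between the pads) lies 19 mm behind it; z points along the fingers, y is the line along which they close (so a half turn about z gives the same grasp; the last joint's range is limited). The gripper opens to 85 mm and grips with 20 to 120 N. Pads are 22 mm wide; open, the fingers measure 114 mm over their backs; the gripper's body (76 mm by 85 mm) begins 54 mm behind the grasp point. The pads swing forward as they close: fully open they stand 13 mm farther back than shut.
Start: joints at [1.119, 0.342, 1.524, -0, 1.275, -0.146], TCP at [158.04, 500.667, 231.322] pointing down, gripper open.
Joint ranges: [-2.53, 2.53], [-0.77, 2.02], [0.04, 2.7], [-1, 4.14], [0.28, 2.66], [-3.11, 3.11]. Speed limits (rad/s): [2.57, 2.57, 3.14, 3.14, 3.14, 3.14].

### API

Orientations are given as a unit quaternion [x, y, z, w].
In Python, from bench import * gives the robot as it stands.
- The arm moves only by the shell command python3 -m handwheel 'ROWS' [FORCE]. ROWS is JSON, a list of rows, each an object of numbers: "wx", "wy", "wz": the turn, a rotation vector about the tool's x, y, z in rad; "x", "y", "z": the shift along the tool's x, y, z in m; "claw": the closure, from -1 (fully open) to 1 (shut). A call has 1 to 12 rows; each row is the pose to reach, as a shift and turn from the pose commanded when the call began, along the tool's axes at that moment; what a row does not reach only later rows make up. A row lasts 1/10 s, in which the tool goes at most 50 mm and 8.59 degrees, less where a joint would pass 70% of its speed; a pose out of reach is approached as far as the arm can. A call with a gripper value outside its range is refused whole. The fingers move at their own pace and stop on an object; FORCE is the grip in N (left out, the last holds). Time passes only in rows, so rows that repeat a pose let the fingers close. It gives the time, the measured TCP pose, the force, the opening and the grip force at its end, in the units of the state.
- state(): the state, without advancing time (a new reading comes with each control period).
- camera(name): name is "side" or "top"; returns the picture (480x640x3 uint8, red, green, blue); there is no depth.
- calibration(name): a dict with "vertical_fov" (degrees; the focal length in pixels is half the picture's height over the tangent of half this angle, whatever the lens; pixels are square), "cx", "cy" (the principal point, pixels), "R" (3x3) and "t" (3): a world point X has camera coordinates R X + t. Camera axes: x right, y down, z forward; pixel columns grow to the right and rows downward; lengths in mm; the calibration is good to about 2 mm. A picture is of the moment at which its call begins. calibration takes no time and is no camera call.
- finish_job(): hands the job in; it is judged then, once.
The state is a dict: "clock": time; "q": joint angles; "joint_velocities": joint speeds; "effort": joint torques, N m; "tool_pos": TCP position; "eef_rot": TCP orientation; "ft_force": force on the tool from outside, world axes, zero at the start; "moment": the same for the moment, N m; "finger_gap": finger opening in mm; "finger_force": force on a finger pad.
Only numpy, scipy, OpenCV 4.12 (cv2) and the standard library are available. Lean on these libraries where they do the work, as an engineer would, in place of code of your own. Each camera call takes 0.05 s, during which the arm holds its last target. There are 200 camera calls.

### The job

The four collet-forming punches stand in mixed order in the wooden stand; put every punch into its own die on the aluminium rail, the die whose ring has the colour of the punch's collar, standing upright and fully home with the collar flat on the die's face. Let no punch fall over, and leave the amber bottle at the bench's front edge standing where it is.

Things in the scene. Friction and masses are not known exactly. Their poses are not given: they have to be found in the camera images.
- punch_red: red collet punch: upright steel grip 12 mm across, straight from 5 to 61 mm above the origin, red band near its top; red collar 35 mm across, 5 mm thick; under it a tapered nose 28 mm long, 15 mm across at the collar, 1 at the tip; about 0.11 kg. Origin: centre of the collar's underside (at z = 0.040 on the stand's top at the start); z up along the grip
- die_red: die of the red punch: fixed steel bush 38 mm across, red ring round its mouth, in an aluminium channel (174 x 46 mm, 20 high) with the other dies, in any order, 42 mm apart. Tapered bore 17 mm across at the mouth, 30 mm deep. Origin: centre of the mouth, on the top face (z = 0.042), z up, y along the row. Punch home: collar flat on the face, both origins coincide
- punch_yellow: yellow collet punch: upright steel grip 15 mm across, straight from 5 to 61 mm above the origin, yellow band near its top; yellow collar 35 mm across, 5 mm thick; under it a tapered nose 28 mm long, 18 mm across at the collar, 4 at the tip; about 0.14 kg. Origin: centre of the collar's underside (at z = 0.040 on the stand's top at the start); z up along the grip
- die_yellow: die of the yellow punch: fixed steel bush 38 mm across, yellow ring round its mouth, in an aluminium channel (174 x 46 mm, 20 high) with the other dies, in any order, 42 mm apart. Tapered bore 20 mm across at the mouth, 30 mm deep. Origin: centre of the mouth, on the top face (z = 0.042), z up, y along the row. Punch home: collar flat on the face, both origins coincide
- punch_green: green collet punch: upright steel grip 18 mm across, straight from 5 to 61 mm above the origin, green band near its top; green collar 35 mm across, 5 mm thick; under it a tapered nose 28 mm long, 21 mm across at the collar, 7 at the tip; about 0.18 kg. Origin: centre of the collar's underside (at z = 0.040 on the stand's top at the start); z up along the grip
- die_green: die of the green punch: fixed steel bush 38 mm across, green ring round its mouth, in an aluminium channel (174 x 46 mm, 20 high) with the other dies, in any order, 42 mm apart. Tapered bore 23 mm across at the mouth, 30 mm deep. Origin: centre of the mouth, on the top face (z = 0.042), z up, y along the row. Punch home: collar flat on the face, both origins coincide
- punch_blue: blue collet punch: upright steel grip 21 mm across, straight from 5 to 61 mm above the origin, blue band near its top; blue collar 35 mm across, 5 mm thick; under it a tapered nose 28 mm long, 24 mm across at the collar, 10 at the tip; about 0.22 kg. Origin: centre of the collar's underside (at z = 0.040 on the stand's top at the start); z up along the grip
- die_blue: die of the blue punch: fixed steel bush 38 mm across, blue ring round its mouth, in an aluminium channel (174 x 46 mm, 20 high) with the other dies, in any order, 42 mm apart. Tapered bore 26 mm across at the mouth, 30 mm deep. Origin: centre of the mouth, on the top face (z = 0.042), z up, y along the row. Punch home: collar flat on the face, both origins coincide
- stand: fixed wooden stand, 50 x 180 x 42 mm, in which the four punches stand at the start in any order: four 27 mm through holes, 42 mm from centre to centre along its y, in a top board whose upper face is 40 mm up. Origin at the centre of its underside, on the bench
- flux_bottle: amber glass flux bottle with a black cap, 46 mm across and 90 mm high, standing loose on the bench in front of the stand, near the bench's front edge; origin at the centre of its underside
Not all that is in view belongs to the job. What is shaped like the punch_green but turquoise is not meant.

How it is judged:
By the outcome, as a careful person would: the job done as asked, in the order asked, and still so for the second after the job is handed in, with the robot touching nothing.
It also fails if it takes over 96 s, if anything falls off the work surface, if the arm or the gripper's body presses on something with over 40 N, if the wrist force passes 120 N, or if a joint passes its speed limit or range.

## Working session

There is one attempt and no reset: what is moved stays moved. The work goes in short steps, Python scripts to look and compute and a shell command to move; the robot and the scene stay as the last step left them, time stands still between calls to the robot, and variables do not carry over. Pictures are saved under pics/ and viewed, at most 14 in all, crops included, and the job is handed in when it is done.

```bash
mkdir -p pics; ls; python3 - <<'E'
from bench import *
import cv2
for n in("top","side"):
    cv2.imwrite(f"pics/{n}0.png",camera(n)[:,:,::-1]); print(n,calibration(n))
print(state())
E
```

```text
pics
top {'vertical_fov': 49.3157360662891, 'cx': 327.86482201697083, 'cy': 243.93260956293014, 'R': array([[ 0.1319814 , -0.99125059, -0.00178222],
       [-0.96775988, -0.12846417, -0.21665126],
       [ 0.21452674,  0.0303187 , -0.97624744]]), 't': array([137.6666939 , 483.66207398, 793.62895551])}
side {'vertical_fov': 46.385854027448126, 'cx': 320.1226305610537, 'cy': 235.66795162620727, 'R': array([[-0.92427032, -0.38101286,  0.0235282 ],
       [-0.26029667,  0.58395158, -0.76892535],
       [ 0.27923112, -0.71681919, -0.63890549]]), 't': array([519.26924485,  77.37179082, 892.71452542])}
{'clock': 0.1, 'q': array([ 1.11904147e+00,  3.42670755e-01,  1.52492857e+00, -1.39472402e-05,
        1.27538149e+00, -1.46046870e-01]), 'joint_velocities': array([-3.70665982e-04, -8.48051265e-04, -2.92434490e-03, -1.04094289e-03,
        3.38337463e-05, -8.64144156e-04]), 'effort': array([ 1.11022531e-03, -4.34443116e+01, -2.46495527e+01, -1.65531865e-04,
        4.58743656e-03, -3.72688964e-05]), 'tool_pos': array([157.85795715, 500.33292179, 230.6837874 ]), 'eef_rot': array([ 1.52257418e-01,  9.88340628e-01, -6.65267999e-04, -1.98010997e-04]), 'ft_force': array([-0.20407514, -0.44434907,  0.53775737]), 'moment': array([ 0.01055866, -0.0247372 , -0.00762584]), 'finger_force': 0.0, 'finger_gap': 85.57124021186829}
```

View pics/top0.png

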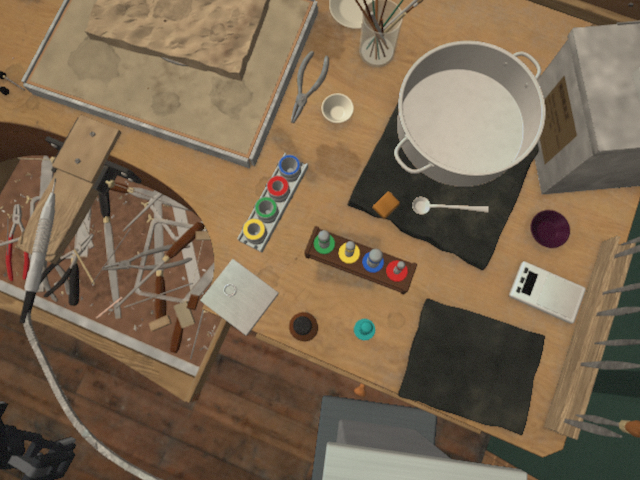

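View pics/side0.png

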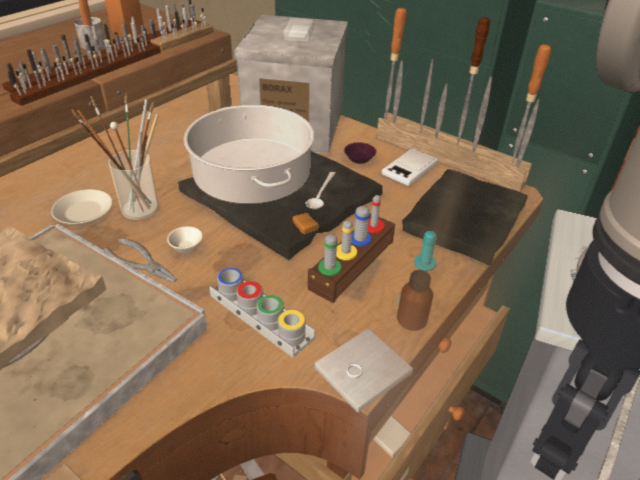

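The turquoise piece at top (365,328) / side (428,250) is the decoy. The green punch meant is the one in the stand, at top (323,242) / side (331,254). I'll confirm this in enlarged crops.

```bash
python3 - <<'E'
import cv2
a=cv2.imread("pics/top0.png")[145:295,232:432]; cv2.imwrite("pics/topc.png",cv2.resize(a,None,fx=4,fy=4,interpolation=cv2.INTER_CUBIC))
a=cv2.imread("pics/side0.png")[190:355,205:425]; cv2.imwrite("pics/sidec.png",cv2.resize(a,None,fx=3.6,fy=3.6,interpolation=cv2.INTER_CUBIC))
E
```

```text
(no output)
```

View pics/topc.png

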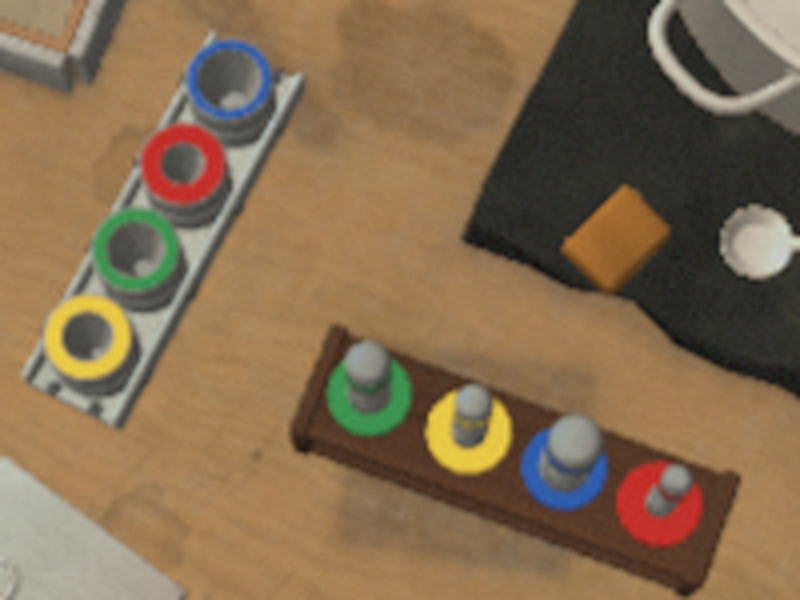

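View pics/sidec.png

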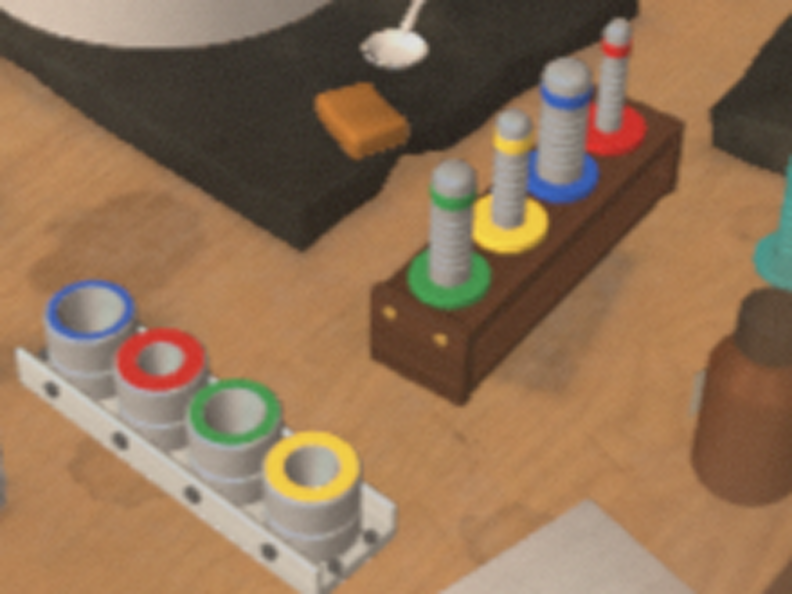

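The top crop shows the dies, in crop pixels, at blue (229,80), red (184,165), green (136,250) and yellow (88,338). The stand collars are green (369,395), yellow (469,430), blue (564,468) and red (659,503). The green punch with a green band is in the stand's left end. The turquoise piece and the bottle stand apart, in front.

```bash
cat > h.py <<'E'
from bench import *
import numpy as np
from scipy.optimize import least_squares
def ray(n,u,v,z):
    c=calibration(n);f=240/np.tan(np.radians(c["vertical_fov"]/2));R,t=np.array(c["R"]),np.array(c["t"])
    C=-R.T@t; d=R.T@np.array([(u-c["cx"])/f,(v-c["cy"])/f,1]); return (C+d*(z-C[2])/d[2])[:2]
E
python3 - <<'E'
from h import *
T=lambda p:((p[0]+.5)/4-.5+232,(p[1]+.5)/4-.5+145)
S=lambda p:((p[0]+.5)/3.6-.5+205,(p[1]+.5)/3.6-.5+190)
D=dict(rail=(42,[(229,80),(184,165),(136,250),(88,338)],[(90,310),(161,359),(234,411),(312,467)]),
 stand=(45,[(369,395),(469,430),(564,468),(659,503)],[(449,277),(509,223),(563,175),(614,129)]))
k=np.array([-1.5,-.5,.5,1.5])*42
for n,(z,a,b) in D.items():
    P=np.array([ray("top",*T(p),z) for p in a]);Q=np.array([ray("side",*S(p),z) for p in b])
    for X,m in((P,"top"),(Q,"side"),((P+Q)/2,"both")):
        c=X.mean(0);d=k@(X-c);th=np.arctan2(d[1],d[0]);fit=c+np.outer(k,[np.cos(th),np.sin(th)])
        print(n,m,"dir",th.round(4),"\n",X.round(1).tolist(),"\n fit",fit.round(1).tolist())
print("bottle",ray("top",303,325,90),ray("side",420,280,90),"decoy",ray("side",428,236,60),ray("top",365,328,40))
E
```

```text
rail top dir 2.8092 
 [[591.8, 284.4], [551.9, 297.6], [512.4, 311.8], [472.5, 325.5]] 
 fit [[591.7, 284.3], [552.0, 298.0], [512.3, 311.7], [472.6, 325.4]]
rail side dir 2.808 
 [[589.0, 286.4], [549.3, 299.7], [510.1, 313.4], [470.3, 327.5]] 
 fit [[589.2, 286.1], [549.5, 299.9], [509.8, 313.6], [470.1, 327.4]]
rail both dir 2.8086 
 [[590.4, 285.4], [550.6, 298.6], [511.3, 312.6], [471.4, 326.5]] 
 fit [[590.4, 285.2], [550.8, 298.9], [511.1, 312.7], [471.4, 326.4]]
stand top dir -1.8055 
 [[463.2, 207.1], [454.0, 164.7], [443.5, 124.6], [434.3, 84.9]] 
 fit [[463.4, 206.6], [453.6, 165.7], [443.9, 124.9], [434.1, 84.0]]
stand side dir -1.829 
 [[460.7, 211.6], [449.7, 169.4], [439.0, 129.5], [428.4, 89.1]] 
 fit [[460.5, 210.8], [449.8, 170.2], [439.1, 129.6], [428.4, 89.0]]
stand both dir -1.8173 
 [[461.9, 209.3], [451.9, 167.1], [441.2, 127.0], [431.3, 87.0]] 
 fit [[462.0, 208.7], [451.7, 168.0], [441.5, 127.2], [431.2, 86.5]]
bottle [325.1579819  219.54233764] [321.98758676 232.34670098] decoy [339.59616059  98.77562169] [336.35640022 124.08353719]
```

```bash
cat >> h.py <<'E'
from scipy.spatial.transform import Rotation as Rn
def go(x,y,z,yaw):  # deltas in tool axes from the measured pose to TCP x,y,z (mm) with tool y at yaw
    s=state();R=Rn.from_quat(s["eef_rot"]).as_matrix();d=R.T@(np.array([x,y,z])-s["tool_pos"])/1000
    Y=np.array([np.cos(yaw),np.sin(yaw),0]);Z=np.array([0,0,-1.]);G=np.c_[np.cross(Y,Z),Y,Z]
    w=Rn.from_matrix(R.T@G).as_rotvec(); print("d",d.round(4),"w",w.round(4))
SY=-0.246; RY=1.238
E
python3 -c "
from h import *
go(462,209,160,SY)"
```

```text
d [-0.3777 -0.1862  0.0709] w [-1.2000e-03  9.0000e-04  1.5111e+00]
```

```bash
python3 -m handwheel '[{"x":-0.378,"y":-0.186,"z":0.03,"wz":1.511,"claw":0},{"x":-0.378,"y":-0.186,"z":0.03,"wz":1.511,"claw":0},{"x":-0.378,"y":-0.186,"z":0.03,"wz":1.511,"claw":0},{"x":-0.378,"y":-0.186,"z":0.03,"wz":1.511,"claw":0},{"x":-0.378,"y":-0.186,"z":0.03,"wz":1.511,"claw":0},{"x":-0.378,"y":-0.186,"z":0.03,"wz":1.511,"claw":0},{"x":-0.378,"y":-0.186,"z":0.03,"wz":1.511,"claw":0},{"x":-0.378,"y":-0.186,"z":0.03,"wz":1.511,"claw":0},{"x":-0.378,"y":-0.186,"z":0.03,"wz":1.511,"claw":0},{"x":-0.378,"y":-0.186,"z":0.03,"wz":1.511,"claw":0},{"x":-0.378,"y":-0.186,"z":0.071,"wz":1.511,"claw":0},{"x":-0.378,"y":-0.186,"z":0.071,"wz":1.511,"claw":0}]' 40; python3 - <<'E'
from h import *
import cv2
go(462,209,59,SY)
a=np.vstack([camera("top")[170:300,270:440],camera("side")[130:260,290:460]])[:,:,::-1]
a=np.hstack([a[:130],a[130:]]);cv2.imwrite("pics/g1.png",cv2.resize(a,None,fx=2.35,fy=2.35,interpolation=cv2.INTER_CUBIC))
E
```

```text
d [-0.3778 -0.1861  0.1719] w [-1.2000e-03  9.0000e-04  1.5111e+00]schema error: expected keys wx, wy, wz, x, y, z, claw
```

View pics/g1.png

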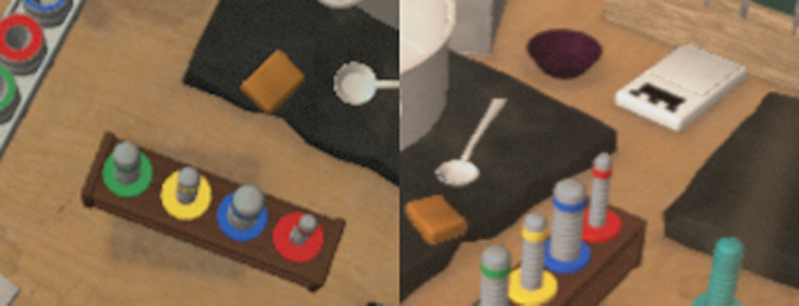

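The call was refused because every key is required in each row. The picture shows the scene unchanged.

```bash
python3 -m handwheel '[{"wx":0,"wy":0,"wz":1.511,"x":-0.378,"y":-0.186,"z":0.03,"claw":0},{"wx":0,"wy":0,"wz":1.511,"x":-0.378,"y":-0.186,"z":0.03,"claw":0},{"wx":0,"wy":0,"wz":1.511,"x":-0.378,"y":-0.186,"z":0.03,"claw":0},{"wx":0,"wy":0,"wz":1.511,"x":-0.378,"y":-0.186,"z":0.03,"claw":0},{"wx":0,"wy":0,"wz":1.511,"x":-0.378,"y":-0.186,"z":0.03,"claw":0},{"wx":0,"wy":0,"wz":1.511,"x":-0.378,"y":-0.186,"z":0.03,"claw":0},{"wx":0,"wy":0,"wz":1.511,"x":-0.378,"y":-0.186,"z":0.03,"claw":0},{"wx":0,"wy":0,"wz":1.511,"x":-0.378,"y":-0.186,"z":0.03,"claw":0},{"wx":0,"wy":0,"wz":1.511,"x":-0.378,"y":-0.186,"z":0.03,"claw":0},{"wx":0,"wy":0,"wz":1.511,"x":-0.378,"y":-0.186,"z":0.03,"claw":0},{"wx":0,"wy":0,"wz":1.511,"x":-0.378,"y":-0.186,"z":0.071,"claw":0},{"wx":0,"wy":0,"wz":1.511,"x":-0.378,"y":-0.186,"z":0.071,"claw":0}]' 40; python3 - <<'E'
from h import *
import cv2
go(462,209,59,SY)
a=np.hstack([camera("top")[170:300,270:440],camera("side")[170:300,290:460]])[:,:,::-1]
cv2.imwrite("pics/g2.png",cv2.resize(a,None,fx=2.35,fy=2.35,interpolation=cv2.INTER_CUBIC))
E
```

```text
clock: 1.4
tool_pos: [459.8, 208.3, 156.5]
eef_rot: [0.789, 0.615, -0.004, -0.002]
ft_force: [-0.7, -0.7, -0.7]
finger_gap: 43.1
finger_force: 0.0
d [0.0016 0.0027 0.0975] w [-0.0078  0.0043 -0.0007]
```

View pics/g2.png

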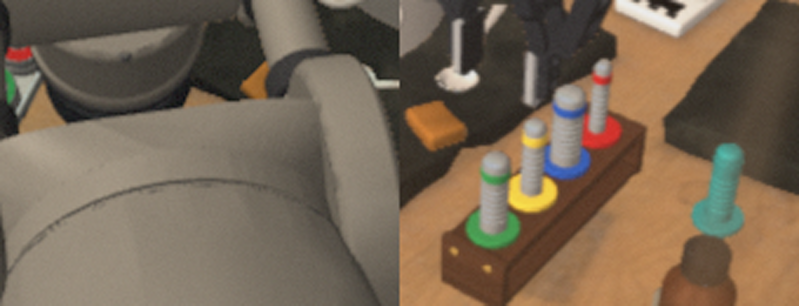

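The side view shows the fingertips at crop (455,72) and (532,100). I'll check the camera against the TCP using their midpoint.

```bash
python3 - <<'E'
from h import *
for z in(157,160,163): print(z,ray("side",313.6,200.6,z),ray("side",346.2,212.5,z))
s=state();print(s["tool_pos"])
print(ray("side",(493-399.5)/2.35+290,(229)/2.35+170,45))
E
```

```text
157 [489.52169054 208.88533125] [438.53579755 215.87485803]
160 [487.96703138 212.68679236] [437.31319607 219.63079819]
163 [486.41237222 216.48825346] [436.09059458 223.38673835]
[462.0782039  209.4423727  160.29128771]
[459.43886987 213.11126896]
```

```bash
python3 -c "
from h import *
go(462.5,207.5,59,SY)"; 
```

```text
d [-0.0017  0.0011  0.1013] w [-0.0018  0.0009  0.0008]
```

```bash
python3 -m handwheel '[{"wx":0,"wy":0,"wz":0,"x":-0.0017,"y":0.001,"z":0.04,"claw":0},{"wx":0,"wy":0,"wz":0,"x":-0.0017,"y":0.001,"z":0.07,"claw":0},{"wx":0,"wy":0,"wz":0,"x":-0.0017,"y":0.001,"z":0.101,"claw":0},{"wx":0,"wy":0,"wz":0,"x":-0.0017,"y":0.001,"z":0.101,"claw":0},{"wx":0,"wy":0,"wz":0,"x":-0.0017,"y":0.001,"z":0.101,"claw":0}]' 40 
python3 - <<'E'
from h import *
import cv2
go(462.5,207.5,59,SY)
a=np.hstack([camera("top")[170:300,270:440],camera("side")[170:300,290:460]])[:,:,::-1]
cv2.imwrite("pics/g3.png",cv2.resize(a[:,170:],None,fx=3.5,fy=3.5,interpolation=cv2.INTER_CUBIC))
E
```

```text
clock: 2.0
tool_pos: [463.9, 208.1, 60.8]
eef_rot: [0.788, 0.615, 0.001, 0.0]
ft_force: [0.8, 0.9, 0.1]
finger_gap: 43.0
finger_force: 0.0
d [-0.0009 -0.0012  0.0018] w [ 0.0011 -0.0007  0.0008]
```

View pics/g3.png

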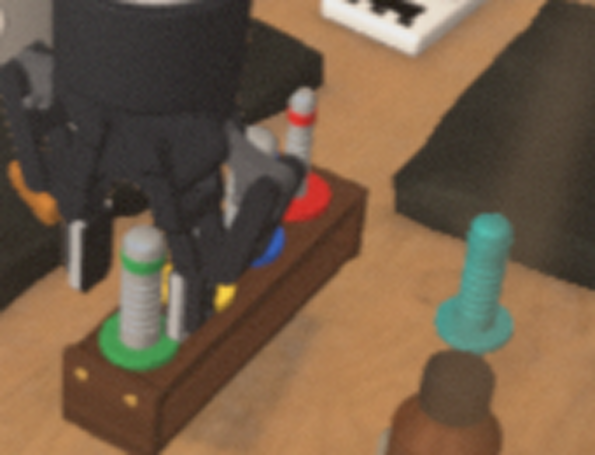

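The punch (grip at crop (142,290), collar at (139,340)) stands a bit nearer the camera (+y) than the fingers, whose bottoms are at (77,285) and (178,335).

```bash
python3 - <<'E'
from h import *
F=lambda u,v:(290+u/3.5,170+v/3.5)
print("collar",ray("side",*F(139,340),45),"grip top z101",ray("side",*F(144,240),98))
for z in(61,64,67): print(z,ray("side",*F(77,285),z),ray("side",*F(178,335),z))
print(state()["tool_pos"])
E
```

```text
collar [459.7853742  212.53472477] grip top z101 [460.87112138 209.15901863]
61 [491.11708107 207.32359788] [440.15033199 219.29430901]
64 [489.82194723 210.47785839] [439.12988445 222.38405315]
67 [488.5268134  213.63211891] [438.10943692 225.47379728]
[464.60296393 208.22777819  61.5559551 ]
```

```bash
python3 -m handwheel '[{"wx":0,"wy":0,"wz":0,"x":0.002,"y":-0.002,"z":0.0015,"claw":0},{"wx":0,"wy":0,"wz":0,"x":0.002,"y":-0.002,"z":0.0015,"claw":0.3},{"wx":0,"wy":0,"wz":0,"x":0.002,"y":-0.002,"z":0.0015,"claw":0.5},{"wx":0,"wy":0,"wz":0,"x":0.002,"y":-0.002,"z":0.0015,"claw":1},{"wx":0,"wy":0,"wz":0,"x":0.002,"y":-0.002,"z":0.0015,"claw":1},{"wx":0,"wy":0,"wz":0,"x":0.002,"y":-0.002,"z":0.0015,"claw":1},{"wx":0,"wy":0,"wz":0,"x":0.002,"y":-0.002,"z":0.0015,"claw":1}]' 40 
python3 -m handwheel '[{"wx":0,"wy":0,"wz":0,"x":0,"y":0,"z":-0.03,"claw":1},{"wx":0,"wy":0,"wz":0,"x":0,"y":0,"z":-0.06,"claw":1},{"wx":0,"wy":0,"wz":0,"x":0,"y":0,"z":-0.09,"claw":1},{"wx":0,"wy":0,"wz":0,"x":0,"y":0,"z":-0.12,"claw":1},{"wx":0,"wy":0,"wz":0,"x":0,"y":0,"z":-0.12,"claw":1},{"wx":0,"wy":0,"wz":0,"x":0,"y":0,"z":-0.12,"claw":1}]' 40 
python3 -c "
from h import *
go(511.1,312.7,130,RY)"
```

```text
clock: 2.8
tool_pos: [462.2, 210.2, 58.6]
eef_rot: [0.789, 0.615, 0.001, 0.0]
ft_force: [-1.2, 0.5, 6.7]
finger_gap: 16.8
finger_force: 38.9
clock: 3.4
tool_pos: [461.3, 209.9, 177.5]
eef_rot: [0.789, 0.615, -0.0, -0.0]
ft_force: [0.7, 0.8, -2.1]
finger_gap: 17.3
finger_force: 39.7
d [0.1118 0.0233 0.0475] w [-2.000e-04 -1.000e-04 -1.484e+00]
```

```bash
python3 -m handwheel '[{"wx":0,"wy":0,"wz":-1.484,"x":0.112,"y":0.023,"z":0,"claw":1},{"wx":0,"wy":0,"wz":-1.484,"x":0.112,"y":0.023,"z":0,"claw":1},{"wx":0,"wy":0,"wz":-1.484,"x":0.112,"y":0.023,"z":0,"claw":1},{"wx":0,"wy":0,"wz":-1.484,"x":0.112,"y":0.023,"z":0,"claw":1},{"wx":0,"wy":0,"wz":-1.484,"x":0.112,"y":0.023,"z":0,"claw":1},{"wx":0,"wy":0,"wz":-1.484,"x":0.112,"y":0.023,"z":0,"claw":1},{"wx":0,"wy":0,"wz":-1.484,"x":0.112,"y":0.023,"z":0,"claw":1},{"wx":0,"wy":0,"wz":-1.484,"x":0.112,"y":0.023,"z":0,"claw":1},{"wx":0,"wy":0,"wz":-1.484,"x":0.112,"y":0.023,"z":0.04,"claw":1},{"wx":0,"wy":0,"wz":-1.484,"x":0.112,"y":0.023,"z":0.075,"claw":1},{"wx":0,"wy":0,"wz":-1.484,"x":0.112,"y":0.023,"z":0.075,"claw":1},{"wx":0,"wy":0,"wz":-1.484,"x":0.112,"y":0.023,"z":0.075,"claw":1}]' 40 
python3 -m handwheel '[{"wx":0,"wy":0,"wz":0,"x":0,"y":0,"z":0,"claw":1},{"wx":0,"wy":0,"wz":0,"x":0,"y":0,"z":0,"claw":1}]'
python3 - <<'E'
from h import *
import cv2
go(511.1,312.7,100,RY)
a=camera("side")[225:360,190:370,::-1]; print(state()["tool_pos"])
cv2.imwrite("pics/g4.png",cv2.resize(a,None,fx=4.4,fy=4.4,interpolation=cv2.INTER_CUBIC))
E
```

```text
clock: 4.6
tool_pos: [510.5, 312.7, 101.6]
eef_rot: [0.167, 0.986, -0.001, -0.001]
ft_force: [0.2, 1.1, -1.6]
finger_gap: 16.8
finger_force: 39.7
clock: 4.8
tool_pos: [512.2, 313.5, 104.6]
eef_rot: [0.166, 0.986, 0.001, 0.001]
ft_force: [-0.1, 0.1, -2.6]
finger_gap: 17.2
finger_force: 39.7
d [ 0.0007 -0.0011  0.0046] w [ 0.0022  0.0023 -0.0016]
[512.03769778 313.45280194 104.45877081]
```

View pics/g4.png

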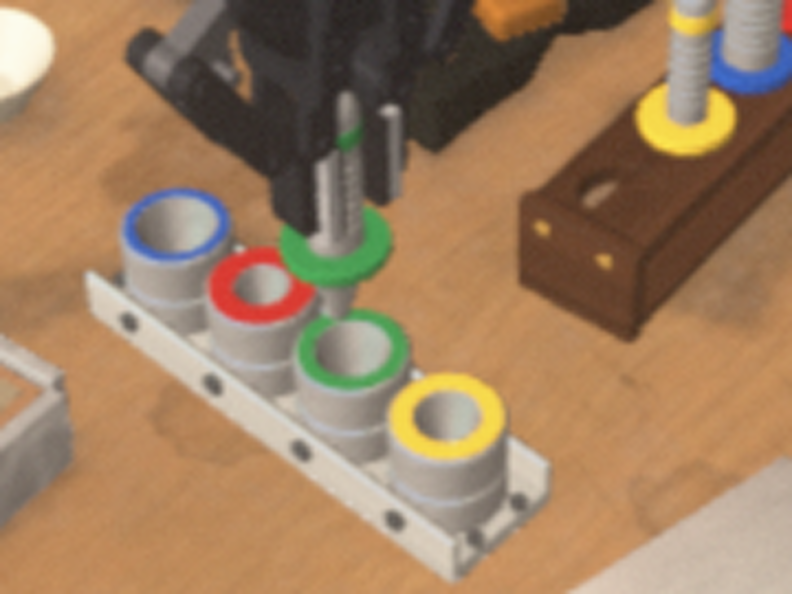

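The collar is near crop (336,242), above the green die at (353,349). I'll measure both by colour mask.

```bash
cat >> h.py <<'E'
import cv2
HUE=dict(green=(55,80),yellow=(20,33),blue=(105,122),red=(172,8))
def blobs(bgr,col,amin=60):
    h=cv2.cvtColor(bgr,cv2.COLOR_BGR2HSV);lo,hi=HUE[col];H=h[...,0]
    m=((H>=lo)|(H<=hi) if lo>hi else (H>=lo)&(H<=hi))&(h[...,1]>120)&(h[...,2]>60)
    n,l,s,c=cv2.connectedComponentsWithStats(m.astype(np.uint8))
    for i in range(1,n):
        if s[i,4]<amin: continue
        p=cv2.convexHull(np.argwhere(l==i)[:,::-1].astype(np.float32)); e=cv2.fitEllipse(p)
        yield s[i].tolist(),np.round(e[0],1),np.round(e[1],1)
E
python3 - <<'E'
from h import *
im=cv2.imread("pics/g4.png")
for b in blobs(im,"green",500): print(b)
F=lambda u,v:((u+.5)/4.4-.5+190,(v+.5)/4.4-.5+225)
d=ray("side",*F(353,349),42)
for v in(236,240,244): print(ray("side",*F(336.5,v),90.9)-d,d)
E
```

```text
([284, 213, 104, 71, 2958], array([334.5, 243.5]), array([ 78.7, 104. ]))
([354, 314, 48, 66, 501], array([362.6, 347.4]), array([66.6, 78.1]))
([302, 321, 68, 64, 634], array([344.8, 351.5]), array([67.9, 88.6]))
[3.53343784 0.46932414] [509.73008315 313.52456406]
[2.74865552 2.03369904] [509.73008315 313.52456406]
[1.96666287 3.59251307] [509.73008315 313.52456406]
```

```bash
python3 -c "
from h import *
go(509.8,312,69,RY)"
```

```text
d [ 0.0017 -0.0022  0.0355] w [ 0.0021  0.0022 -0.0013]
```

```bash
python3 -m handwheel '[{"wx":0,"wy":0,"wz":0,"x":0.0017,"y":-0.0022,"z":0,"claw":1},{"wx":0,"wy":0,"wz":0,"x":0.0017,"y":-0.0022,"z":0.012,"claw":1},{"wx":0,"wy":0,"wz":0,"x":0.0017,"y":-0.0022,"z":0.024,"claw":1},{"wx":0,"wy":0,"wz":0,"x":0.0017,"y":-0.0022,"z":0.034,"claw":1},{"wx":0,"wy":0,"wz":0,"x":0.0017,"y":-0.0022,"z":0.034,"claw":1},{"wx":0,"wy":0,"wz":0,"x":0.0017,"y":-0.0022,"z":0.034,"claw":1}]'
python3 - <<'E'
from h import *
print(state()["ft_force"]);go(509.8,312,69,RY)
E
python3 -m handwheel '[{"wx":0,"wy":0,"wz":0,"x":0,"y":0,"z":0.002,"claw":1},{"wx":0,"wy":0,"wz":0,"x":0,"y":0,"z":0.004,"claw":1},{"wx":0,"wy":0,"wz":0,"x":0,"y":0,"z":0.004,"claw":1}]'
```

```text
clock: 5.45
tool_pos: [508.7, 311.5, 68.2]
eef_rot: [0.166, 0.986, -0.0, -0.0]
ft_force: [0.4, -0.1, -1.9]
finger_gap: 17.0
finger_force: 39.7
[ 0.43288105 -0.12709166 -1.90175367]
d [-0.0009  0.0009 -0.0008] w [-0.0007 -0.0008 -0.0001]
clock: 5.75
tool_pos: [508.8, 311.5, 64.8]
eef_rot: [0.166, 0.986, 0.0, -0.0]
ft_force: [-0.2, -0.3, -2.2]
finger_gap: 17.0
finger_force: 39.7
```

```bash
python3 -m handwheel '[{"wx":0,"wy":0,"wz":0,"x":0,"y":0,"z":0.001,"claw":1},{"wx":0,"wy":0,"wz":0,"x":0,"y":0,"z":0.002,"claw":1},{"wx":0,"wy":0,"wz":0,"x":0,"y":0,"z":0.003,"claw":1},{"wx":0,"wy":0,"wz":0,"x":0,"y":0,"z":0.003,"claw":1},{"wx":0,"wy":0,"wz":0,"x":0,"y":0,"z":0.003,"claw":1}]'
python3 -m handwheel '[{"wx":0,"wy":0,"wz":0,"x":0,"y":0,"z":0.001,"claw":1},{"wx":0,"wy":0,"wz":0,"x":0,"y":0,"z":0.002,"claw":1},{"wx":0,"wy":0,"wz":0,"x":0,"y":0,"z":0.002,"claw":1}]'
```

```text
clock: 6.25
tool_pos: [508.9, 311.6, 61.8]
eef_rot: [0.166, 0.986, 0.0, 0.0]
ft_force: [-0.5, 0.7, -1.4]
finger_gap: 16.8
finger_force: 39.7
clock: 6.55
tool_pos: [509.0, 311.6, 60.5]
eef_rot: [0.166, 0.986, 0.0, 0.0]
ft_force: [-1.0, -0.2, 3.2]
finger_gap: 16.9
finger_force: 40.5
```

```bash
python3 -m handwheel '[{"wx":0,"wy":0,"wz":0,"x":0,"y":0,"z":-0.0,"claw":0.4},{"wx":0,"wy":0,"wz":0,"x":0,"y":0,"z":0,"claw":0},{"wx":0,"wy":0,"wz":0,"x":0,"y":0,"z":0,"claw":0},{"wx":0,"wy":0,"wz":0,"x":0,"y":0,"z":0,"claw":0},{"wx":0,"wy":0,"wz":0,"x":0,"y":0,"z":-0.03,"claw":0},{"wx":0,"wy":0,"wz":0,"x":0,"y":0,"z":-0.07,"claw":0},{"wx":0,"wy":0,"wz":0,"x":0,"y":0,"z":-0.11,"claw":0},{"wx":0,"wy":0,"wz":0,"x":0,"y":0,"z":-0.12,"claw":0},{"wx":0,"wy":0,"wz":0,"x":0,"y":0,"z":-0.12,"claw":0}]'
python3 - <<'E'
from h import *
go(452,167.9,140,SY)
a=camera("side")[225:360,190:370,::-1]
cv2.imwrite("pics/g5.png",cv2.resize(a,None,fx=4.4,fy=4.4,interpolation=cv2.INTER_CUBIC))
E
```

```text
clock: 7.45
tool_pos: [509.7, 312.0, 181.7]
eef_rot: [0.166, 0.986, 0.001, 0.002]
ft_force: [-0.2, -0.2, -1.0]
finger_gap: 42.5
finger_force: 0.0
d [ 0.0076 -0.1551  0.0412] w [4.6000e-03 2.0000e-04 1.4841e+00]
```

View pics/g5.png

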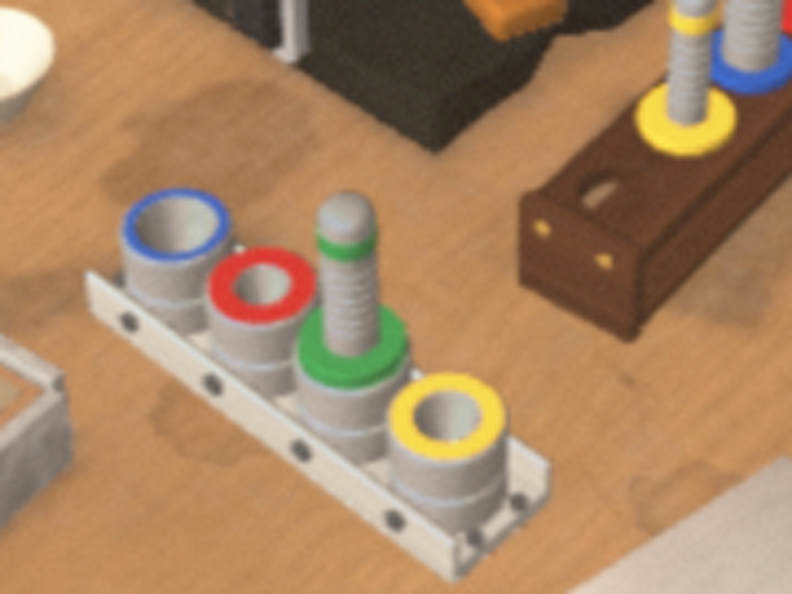

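The green punch is home with its collar flat at crop (352,340). The yellow punch is next.

```bash
python3 -m handwheel '[{"wx":0,"wy":0,"wz":1.484,"x":0.0076,"y":-0.155,"z":0,"claw":0},{"wx":0,"wy":0,"wz":1.484,"x":0.0076,"y":-0.155,"z":0,"claw":0},{"wx":0,"wy":0,"wz":1.484,"x":0.0076,"y":-0.155,"z":0,"claw":0},{"wx":0,"wy":0,"wz":1.484,"x":0.0076,"y":-0.155,"z":0,"claw":0},{"wx":0,"wy":0,"wz":1.484,"x":0.0076,"y":-0.155,"z":0,"claw":0},{"wx":0,"wy":0,"wz":1.484,"x":0.0076,"y":-0.155,"z":0,"claw":0},{"wx":0,"wy":0,"wz":1.484,"x":0.0076,"y":-0.155,"z":0,"claw":0},{"wx":0,"wy":0,"wz":1.484,"x":0.0076,"y":-0.155,"z":0,"claw":0},{"wx":0,"wy":0,"wz":1.484,"x":0.0076,"y":-0.155,"z":0,"claw":0},{"wx":0,"wy":0,"wz":1.484,"x":0.0076,"y":-0.155,"z":0.02,"claw":0},{"wx":0,"wy":0,"wz":1.484,"x":0.0076,"y":-0.155,"z":0.041,"claw":0},{"wx":0,"wy":0,"wz":1.484,"x":0.0076,"y":-0.155,"z":0.041,"claw":0}]'
python3 -m handwheel '[{"wx":0,"wy":0,"wz":0,"x":0,"y":0,"z":0,"claw":0},{"wx":0,"wy":0,"wz":0,"x":0,"y":0,"z":0,"claw":0}]'
python3 -c "
from h import *
go(452,167.9,58.6,SY)"
```

```text
clock: 8.7
tool_pos: [448.1, 166.9, 134.8]
eef_rot: [0.788, 0.615, -0.004, -0.002]
ft_force: [-1.3, -0.9, 0.7]
finger_gap: 42.9
finger_force: 0.0
clock: 8.9
tool_pos: [451.3, 167.6, 139.0]
eef_rot: [0.788, 0.615, 0.0, 0.0]
ft_force: [-0.1, -0.7, 0.0]
finger_gap: 42.9
finger_force: 0.0
d [0.0005 0.0006 0.0804] w [ 0.0001 -0.0001  0.0003]
```

```bash
python3 -m handwheel '[{"wx":0,"wy":0,"wz":0,"x":0,"y":0,"z":0.03,"claw":0},{"wx":0,"wy":0,"wz":0,"x":0,"y":0,"z":0.06,"claw":0},{"wx":0,"wy":0,"wz":0,"x":0,"y":0,"z":0.08,"claw":0},{"wx":0,"wy":0,"wz":0,"x":0,"y":0,"z":0.08,"claw":0},{"wx":0,"wy":0,"wz":0,"x":0,"y":0,"z":0.08,"claw":0.3},{"wx":0,"wy":0,"wz":0,"x":0,"y":0,"z":0.08,"claw":0.5},{"wx":0,"wy":0,"wz":0,"x":0,"y":0,"z":0.08,"claw":1},{"wx":0,"wy":0,"wz":0,"x":0,"y":0,"z":0.08,"claw":1},{"wx":0,"wy":0,"wz":0,"x":0,"y":0,"z":0.08,"claw":1},{"wx":0,"wy":0,"wz":0,"x":0,"y":0,"z":0.08,"claw":1}]' 40
python3 -m handwheel '[{"wx":0,"wy":0,"wz":0,"x":0,"y":0,"z":-0.03,"claw":1},{"wx":0,"wy":0,"wz":0,"x":0,"y":0,"z":-0.06,"claw":1},{"wx":0,"wy":0,"wz":0,"x":0,"y":0,"z":-0.09,"claw":1},{"wx":0,"wy":0,"wz":0,"x":0,"y":0,"z":-0.12,"claw":1},{"wx":0,"wy":0,"wz":0,"x":0,"y":0,"z":-0.12,"claw":1},{"wx":0,"wy":0,"wz":0,"x":0,"y":0,"z":-0.12,"claw":1}]' 40 
python3 -c "
from h import *
c=np.array([509.2,311.8]);u=np.array([np.cos(2.8086),np.sin(2.8086)])*42;print(c+u,c-u,c-2*u)
go(*(c+u),130,RY)"
```

```text
clock: 9.9
tool_pos: [452.2, 167.8, 60.3]
eef_rot: [0.789, 0.615, 0.002, 0.001]
ft_force: [0.8, -0.6, 7.3]
finger_gap: 13.9
finger_force: 38.9
clock: 10.5
tool_pos: [451.0, 167.5, 179.2]
eef_rot: [0.789, 0.615, 0.001, 0.0]
ft_force: [0.2, -0.3, -1.3]
finger_gap: 13.9
finger_force: 39.5
[469.50712888 325.52865551] [548.89287112 298.07134449] [588.58574225 284.34268899]
d [ 0.1577 -0.0205  0.0493] w [ 1.300e-03  3.000e-04 -1.484e+00]
```

```bash
python3 -m handwheel '[{"wx":0,"wy":0,"wz":-1.484,"x":0.158,"y":-0.0205,"z":0,"claw":1},{"wx":0,"wy":0,"wz":-1.484,"x":0.158,"y":-0.0205,"z":0,"claw":1},{"wx":0,"wy":0,"wz":-1.484,"x":0.158,"y":-0.0205,"z":0,"claw":1},{"wx":0,"wy":0,"wz":-1.484,"x":0.158,"y":-0.0205,"z":0,"claw":1},{"wx":0,"wy":0,"wz":-1.484,"x":0.158,"y":-0.0205,"z":0,"claw":1},{"wx":0,"wy":0,"wz":-1.484,"x":0.158,"y":-0.0205,"z":0,"claw":1},{"wx":0,"wy":0,"wz":-1.484,"x":0.158,"y":-0.0205,"z":0,"claw":1},{"wx":0,"wy":0,"wz":-1.484,"x":0.158,"y":-0.0205,"z":0,"claw":1},{"wx":0,"wy":0,"wz":-1.484,"x":0.158,"y":-0.0205,"z":0,"claw":1},{"wx":0,"wy":0,"wz":-1.484,"x":0.158,"y":-0.0205,"z":0.04,"claw":1},{"wx":0,"wy":0,"wz":-1.484,"x":0.158,"y":-0.0205,"z":0.075,"claw":1},{"wx":0,"wy":0,"wz":-1.484,"x":0.158,"y":-0.0205,"z":0.075,"claw":1}]' 40 
python3 -m handwheel '[{"wx":0,"wy":0,"wz":0,"x":0,"y":0,"z":0,"claw":1},{"wx":0,"wy":0,"wz":0,"x":0,"y":0,"z":0,"claw":1},{"wx":0,"wy":0,"wz":0,"x":0,"y":0,"z":0,"claw":1}]'
python3 - <<'E'
from h import *
go(469.5,325.5,70.3,RY)
a=camera("side")[225:360,190:370,::-1]; print(state()["tool_pos"])
cv2.imwrite("pics/y4.png",cv2.resize(a,None,fx=4.4,fy=4.4,interpolation=cv2.INTER_CUBIC))
E
```

```text
clock: 11.7
tool_pos: [465.7, 323.7, 97.8]
eef_rot: [0.166, 0.986, -0.004, -0.005]
ft_force: [-0.4, -0.6, -2.2]
finger_gap: 13.8
finger_force: 39.4
clock: 12.0
tool_pos: [470.6, 326.2, 105.5]
eef_rot: [0.166, 0.986, 0.001, 0.001]
ft_force: [0.5, -1.0, -1.6]
finger_gap: 13.8
finger_force: 39.4
d [ 0.0009 -0.0011  0.0352] w [ 0.0023  0.0022 -0.0001]
[470.44333239 326.20246158 105.40733905]
```

View pics/y4.png

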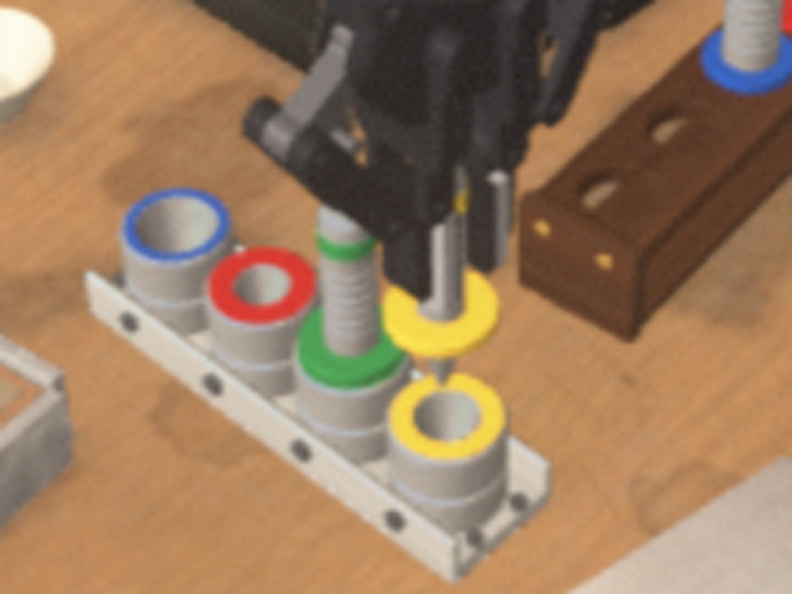

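The yellow collar (441,310) hovers over its die (447,417), clear of the green punch.

```bash
python3 - <<'E'
from h import *
F=lambda u,v:((u+.5)/4.4-.5+190,(v+.5)/4.4-.5+225)
d=ray("side",*F(447,417),42)
for v in(306,310): print(ray("side",*F(441.5,v),90.1)-d)
E
```

```text
[ 1.40266006 -0.23219203]
[0.71173424 1.26491007]
```

```bash
python3 -m handwheel '[{"wx":0,"wy":0,"wz":0,"x":0.0005,"y":-0.001,"z":0.012,"claw":1},{"wx":0,"wy":0,"wz":0,"x":0.0005,"y":-0.001,"z":0.024,"claw":1},{"wx":0,"wy":0,"wz":0,"x":0.0005,"y":-0.001,"z":0.034,"claw":1},{"wx":0,"wy":0,"wz":0,"x":0.0005,"y":-0.001,"z":0.038,"claw":1},{"wx":0,"wy":0,"wz":0,"x":0.0005,"y":-0.001,"z":0.038,"claw":1},{"wx":0,"wy":0,"wz":0,"x":0.0005,"y":-0.001,"z":0.038,"claw":1}]'
python3 -m handwheel '[{"wx":0,"wy":0,"wz":0,"x":0,"y":0,"z":0.002,"claw":1},{"wx":0,"wy":0,"wz":0,"x":0,"y":0,"z":0.004,"claw":1},{"wx":0,"wy":0,"wz":0,"x":0,"y":0,"z":0.004,"claw":1}]'
```

```text
clock: 12.65
tool_pos: [468.8, 324.9, 65.7]
eef_rot: [0.166, 0.986, -0.0, -0.0]
ft_force: [-0.2, 0.2, -1.5]
finger_gap: 13.9
finger_force: 39.5
clock: 12.95
tool_pos: [469.1, 325.2, 62.2]
eef_rot: [0.166, 0.986, 0.0, 0.0]
ft_force: [-0.3, 0.8, 1.2]
finger_gap: 13.7
finger_force: 39.9
```

```bash
python3 -m handwheel '[{"wx":0,"wy":0,"wz":0,"x":0,"y":0,"z":-0.0,"claw":0.4},{"wx":0,"wy":0,"wz":0,"x":0,"y":0,"z":0,"claw":0},{"wx":0,"wy":0,"wz":0,"x":0,"y":0,"z":0,"claw":0},{"wx":0,"wy":0,"wz":0,"x":0,"y":0,"z":0,"claw":0},{"wx":0,"wy":0,"wz":0,"x":0,"y":0,"z":-0.03,"claw":0},{"wx":0,"wy":0,"wz":0,"x":0,"y":0,"z":-0.07,"claw":0},{"wx":0,"wy":0,"wz":0,"x":0,"y":0,"z":-0.11,"claw":0},{"wx":0,"wy":0,"wz":0,"x":0,"y":0,"z":-0.12,"claw":0},{"wx":0,"wy":0,"wz":0,"x":0,"y":0,"z":-0.12,"claw":0}]'
python3 - <<'E'
from h import *
go(441.4,127.6,140,SY)
E
```

```text
clock: 13.85
tool_pos: [469.6, 325.4, 183.6]
eef_rot: [0.166, 0.986, 0.001, 0.002]
ft_force: [0.0, -0.1, -0.5]
finger_gap: 42.6
finger_force: 0.0
d [-0.0378 -0.1963  0.0432] w [4.500e-03 1.000e-04 1.484e+00]
```

```bash
python3 -m handwheel '[{"wx":0,"wy":0,"wz":1.484,"x":-0.038,"y":-0.196,"z":0,"claw":0},{"wx":0,"wy":0,"wz":1.484,"x":-0.038,"y":-0.196,"z":0,"claw":0},{"wx":0,"wy":0,"wz":1.484,"x":-0.038,"y":-0.196,"z":0,"claw":0},{"wx":0,"wy":0,"wz":1.484,"x":-0.038,"y":-0.196,"z":0,"claw":0},{"wx":0,"wy":0,"wz":1.484,"x":-0.038,"y":-0.196,"z":0,"claw":0},{"wx":0,"wy":0,"wz":1.484,"x":-0.038,"y":-0.196,"z":0,"claw":0},{"wx":0,"wy":0,"wz":1.484,"x":-0.038,"y":-0.196,"z":0,"claw":0},{"wx":0,"wy":0,"wz":1.484,"x":-0.038,"y":-0.196,"z":0,"claw":0},{"wx":0,"wy":0,"wz":1.484,"x":-0.038,"y":-0.196,"z":0,"claw":0},{"wx":0,"wy":0,"wz":1.484,"x":-0.038,"y":-0.196,"z":0.02,"claw":0},{"wx":0,"wy":0,"wz":1.484,"x":-0.038,"y":-0.196,"z":0.041,"claw":0},{"wx":0,"wy":0,"wz":1.484,"x":-0.038,"y":-0.196,"z":0.043,"claw":0}]'
python3 -m handwheel '[{"wx":0,"wy":0,"wz":0,"x":0,"y":0,"z":0,"claw":0},{"wx":0,"wy":0,"wz":0,"x":0,"y":0,"z":0,"claw":0},{"wx":0,"wy":0,"wz":0,"x":0,"y":0,"z":0,"claw":0}]'
python3 -c "
from h import *
go(441.4,127.6,59.5,SY)"
```

```text
clock: 15.05
tool_pos: [438.0, 127.0, 135.3]
eef_rot: [0.788, 0.615, -0.003, -0.002]
ft_force: [-0.1, 0.3, 0.3]
finger_gap: 42.4
finger_force: 0.0
clock: 15.35
tool_pos: [441.1, 127.4, 139.4]
eef_rot: [0.788, 0.615, 0.001, 0.0]
ft_force: [-0.3, -0.0, -0.3]
finger_gap: 42.7
finger_force: 0.0
d [0.0002 0.0001 0.0799] w [ 0.0012 -0.0005  0.0002]
```

```bash
python3 -m handwheel '[{"wx":0,"wy":0,"wz":0,"x":0,"y":0,"z":0.03,"claw":0},{"wx":0,"wy":0,"wz":0,"x":0,"y":0,"z":0.06,"claw":0},{"wx":0,"wy":0,"wz":0,"x":0,"y":0,"z":0.08,"claw":0},{"wx":0,"wy":0,"wz":0,"x":0,"y":0,"z":0.08,"claw":0},{"wx":0,"wy":0,"wz":0,"x":0,"y":0,"z":0.08,"claw":0.3},{"wx":0,"wy":0,"wz":0,"x":0,"y":0,"z":0.08,"claw":0.5},{"wx":0,"wy":0,"wz":0,"x":0,"y":0,"z":0.08,"claw":1},{"wx":0,"wy":0,"wz":0,"x":0,"y":0,"z":0.08,"claw":1},{"wx":0,"wy":0,"wz":0,"x":0,"y":0,"z":0.08,"claw":1},{"wx":0,"wy":0,"wz":0,"x":0,"y":0,"z":0.08,"claw":1}]' 40
python3 -m handwheel '[{"wx":0,"wy":0,"wz":0,"x":0,"y":0,"z":-0.03,"claw":1},{"wx":0,"wy":0,"wz":0,"x":0,"y":0,"z":-0.06,"claw":1},{"wx":0,"wy":0,"wz":0,"x":0,"y":0,"z":-0.09,"claw":1},{"wx":0,"wy":0,"wz":0,"x":0,"y":0,"z":-0.12,"claw":1},{"wx":0,"wy":0,"wz":0,"x":0,"y":0,"z":-0.12,"claw":1},{"wx":0,"wy":0,"wz":0,"x":0,"y":0,"z":-0.12,"claw":1}]' 40 
python3 -c "
from h import *
go(588.6,284.3,130,RY)"
```

```text
clock: 16.35
tool_pos: [442.1, 127.4, 60.3]
eef_rot: [0.789, 0.615, 0.002, 0.001]
ft_force: [0.6, -0.8, 6.9]
finger_gap: 20.1
finger_force: 39.1
clock: 16.95
tool_pos: [440.5, 127.3, 179.0]
eef_rot: [0.789, 0.615, 0.0, 0.0]
ft_force: [-0.5, 0.1, -3.1]
finger_gap: 20.2
finger_force: 39.9
d [0.1883 0.1054 0.0491] w [ 9.000e-04  2.000e-04 -1.484e+00]
```

```bash
python3 -m handwheel '[{"wx":0,"wy":0,"wz":-1.484,"x":0.188,"y":0.105,"z":0,"claw":1},{"wx":0,"wy":0,"wz":-1.484,"x":0.188,"y":0.105,"z":0,"claw":1},{"wx":0,"wy":0,"wz":-1.484,"x":0.188,"y":0.105,"z":0,"claw":1},{"wx":0,"wy":0,"wz":-1.484,"x":0.188,"y":0.105,"z":0,"claw":1},{"wx":0,"wy":0,"wz":-1.484,"x":0.188,"y":0.105,"z":0,"claw":1},{"wx":0,"wy":0,"wz":-1.484,"x":0.188,"y":0.105,"z":0,"claw":1},{"wx":0,"wy":0,"wz":-1.484,"x":0.188,"y":0.105,"z":0,"claw":1},{"wx":0,"wy":0,"wz":-1.484,"x":0.188,"y":0.105,"z":0,"claw":1},{"wx":0,"wy":0,"wz":-1.484,"x":0.188,"y":0.105,"z":0,"claw":1},{"wx":0,"wy":0,"wz":-1.484,"x":0.188,"y":0.105,"z":0.04,"claw":1},{"wx":0,"wy":0,"wz":-1.484,"x":0.188,"y":0.105,"z":0.075,"claw":1},{"wx":0,"wy":0,"wz":-1.484,"x":0.188,"y":0.105,"z":0.075,"claw":1}]' 40 
python3 -m handwheel '[{"wx":0,"wy":0,"wz":0,"x":0,"y":0,"z":0,"claw":1},{"wx":0,"wy":0,"wz":0,"x":0,"y":0,"z":0,"claw":1},{"wx":0,"wy":0,"wz":0,"x":0,"y":0,"z":0,"claw":1}]'
python3 - <<'E'
from h import *
go(588.6,284.3,70.3,RY)
a=camera("side")[205:340,170:350,::-1]; print(state()["tool_pos"])
cv2.imwrite("pics/b4.png",cv2.resize(a,None,fx=4.4,fy=4.4,interpolation=cv2.INTER_CUBIC))
E
```

```text
clock: 18.15
tool_pos: [583.8, 282.5, 96.2]
eef_rot: [0.166, 0.986, -0.004, -0.006]
ft_force: [-0.3, 0.3, -3.2]
finger_gap: 20.1
finger_force: 40.0
clock: 18.45
tool_pos: [589.4, 284.5, 105.8]
eef_rot: [0.166, 0.986, 0.001, 0.002]
ft_force: [0.8, -0.5, -1.9]
finger_gap: 20.1
finger_force: 40.0
d [ 0.0008 -0.0005  0.0355] w [ 0.0022  0.0027 -0.0002]
[589.23542012 284.41439234 105.6595702 ]
```

View pics/b4.png

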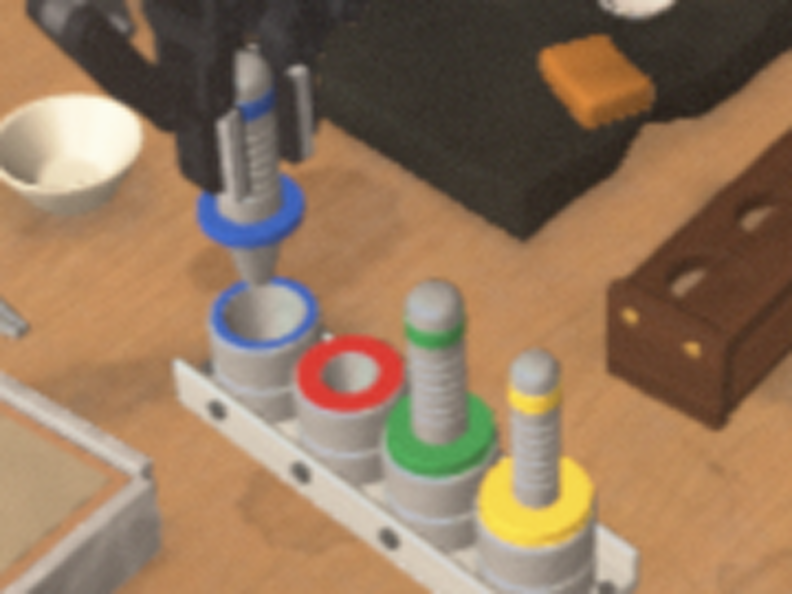

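The blue collar (251,203) hovers over its die (265,313). The green and yellow punches stand home.

```bash
python3 - <<'E'
from h import *
F=lambda u,v:((u+.5)/4.4-.5+170,(v+.5)/4.4-.5+205)
d=ray("side",*F(265,313.5),42)
for v in(200,203): print(ray("side",*F(251.5,v),90.3)-d)
E
```

```text
[ 1.70300844 -1.96432999]
[ 0.9723393  -0.68286835]
```

```bash
python3 -m handwheel '[{"wx":0,"wy":0,"wz":0,"x":0.0005,"y":0,"z":0.012,"claw":1},{"wx":0,"wy":0,"wz":0,"x":0.0005,"y":0,"z":0.024,"claw":1},{"wx":0,"wy":0,"wz":0,"x":0.0005,"y":0,"z":0.034,"claw":1},{"wx":0,"wy":0,"wz":0,"x":0.0005,"y":0,"z":0.038,"claw":1},{"wx":0,"wy":0,"wz":0,"x":0.0005,"y":0,"z":0.038,"claw":1},{"wx":0,"wy":0,"wz":0,"x":0.0005,"y":0,"z":0.038,"claw":1}]'
python3 -m handwheel '[{"wx":0,"wy":0,"wz":0,"x":0,"y":0,"z":0.002,"claw":1},{"wx":0,"wy":0,"wz":0,"x":0,"y":0,"z":0.004,"claw":1},{"wx":0,"wy":0,"wz":0,"x":0,"y":0,"z":0.004,"claw":1}]'
```

```text
clock: 19.1
tool_pos: [587.9, 284.2, 65.7]
eef_rot: [0.166, 0.986, -0.0, -0.0]
ft_force: [-0.5, 0.2, -1.6]
finger_gap: 20.0
finger_force: 40.1
clock: 19.4
tool_pos: [588.1, 284.3, 62.3]
eef_rot: [0.166, 0.986, 0.0, 0.0]
ft_force: [-0.8, -0.1, 0.8]
finger_gap: 20.0
finger_force: 40.6
```

```bash
python3 -m handwheel '[{"wx":0,"wy":0,"wz":0,"x":0,"y":0,"z":-0.0,"claw":0.4},{"wx":0,"wy":0,"wz":0,"x":0,"y":0,"z":0,"claw":0},{"wx":0,"wy":0,"wz":0,"x":0,"y":0,"z":0,"claw":0},{"wx":0,"wy":0,"wz":0,"x":0,"y":0,"z":0,"claw":0},{"wx":0,"wy":0,"wz":0,"x":0,"y":0,"z":-0.03,"claw":0},{"wx":0,"wy":0,"wz":0,"x":0,"y":0,"z":-0.07,"claw":0},{"wx":0,"wy":0,"wz":0,"x":0,"y":0,"z":-0.11,"claw":0},{"wx":0,"wy":0,"wz":0,"x":0,"y":0,"z":-0.12,"claw":0},{"wx":0,"wy":0,"wz":0,"x":0,"y":0,"z":-0.12,"claw":0}]'
python3 - <<'E'
from h import *
go(431.6,87.9,140,SY)
E
```

```text
clock: 20.3
tool_pos: [588.8, 284.6, 184.1]
eef_rot: [0.166, 0.986, 0.001, 0.002]
ft_force: [-0.1, -0.5, -0.6]
finger_gap: 42.8
finger_force: 0.0
d [ 0.0845 -0.2374  0.0432] w [5.0000e-03 8.0000e-04 1.4841e+00]
```

```bash
python3 -m handwheel '[{"wx":0,"wy":0,"wz":1.484,"x":0.0845,"y":-0.237,"z":0,"claw":0},{"wx":0,"wy":0,"wz":1.484,"x":0.0845,"y":-0.237,"z":0,"claw":0},{"wx":0,"wy":0,"wz":1.484,"x":0.0845,"y":-0.237,"z":0,"claw":0},{"wx":0,"wy":0,"wz":1.484,"x":0.0845,"y":-0.237,"z":0,"claw":0},{"wx":0,"wy":0,"wz":1.484,"x":0.0845,"y":-0.237,"z":0,"claw":0},{"wx":0,"wy":0,"wz":1.484,"x":0.0845,"y":-0.237,"z":0,"claw":0},{"wx":0,"wy":0,"wz":1.484,"x":0.0845,"y":-0.237,"z":0,"claw":0},{"wx":0,"wy":0,"wz":1.484,"x":0.0845,"y":-0.237,"z":0,"claw":0},{"wx":0,"wy":0,"wz":1.484,"x":0.0845,"y":-0.237,"z":0,"claw":0},{"wx":0,"wy":0,"wz":1.484,"x":0.0845,"y":-0.237,"z":0.02,"claw":0},{"wx":0,"wy":0,"wz":1.484,"x":0.0845,"y":-0.237,"z":0.041,"claw":0},{"wx":0,"wy":0,"wz":1.484,"x":0.0845,"y":-0.237,"z":0.043,"claw":0}]'
python3 -m handwheel '[{"wx":0,"wy":0,"wz":0,"x":0,"y":0,"z":0,"claw":0},{"wx":0,"wy":0,"wz":0,"x":0,"y":0,"z":0,"claw":0},{"wx":0,"wy":0,"wz":0,"x":0,"y":0,"z":0,"claw":0}]'
python3 -c "
from h import *
go(431.6,87.9,59.5,SY)"
```

```text
clock: 21.5
tool_pos: [427.9, 87.8, 135.5]
eef_rot: [0.788, 0.615, -0.003, -0.002]
ft_force: [0.4, -0.6, 0.3]
finger_gap: 42.6
finger_force: 0.0
clock: 21.8
tool_pos: [431.1, 87.9, 139.4]
eef_rot: [0.788, 0.615, 0.001, 0.0]
ft_force: [0.1, -0.0, 0.3]
finger_gap: 42.8
finger_force: 0.0
d [0.0001 0.0004 0.0799] w [ 0.0013 -0.0005  0.0002]
```

```bash
python3 -m handwheel '[{"wx":0,"wy":0,"wz":0,"x":0,"y":0,"z":0.03,"claw":0},{"wx":0,"wy":0,"wz":0,"x":0,"y":0,"z":0.06,"claw":0},{"wx":0,"wy":0,"wz":0,"x":0,"y":0,"z":0.08,"claw":0},{"wx":0,"wy":0,"wz":0,"x":0,"y":0,"z":0.08,"claw":0},{"wx":0,"wy":0,"wz":0,"x":0,"y":0,"z":0.08,"claw":0.3},{"wx":0,"wy":0,"wz":0,"x":0,"y":0,"z":0.08,"claw":0.5},{"wx":0,"wy":0,"wz":0,"x":0,"y":0,"z":0.08,"claw":1},{"wx":0,"wy":0,"wz":0,"x":0,"y":0,"z":0.08,"claw":1},{"wx":0,"wy":0,"wz":0,"x":0,"y":0,"z":0.08,"claw":1},{"wx":0,"wy":0,"wz":0,"x":0,"y":0,"z":0.08,"claw":1}]' 40
python3 -m handwheel '[{"wx":0,"wy":0,"wz":0,"x":0,"y":0,"z":-0.03,"claw":1},{"wx":0,"wy":0,"wz":0,"x":0,"y":0,"z":-0.06,"claw":1},{"wx":0,"wy":0,"wz":0,"x":0,"y":0,"z":-0.09,"claw":1},{"wx":0,"wy":0,"wz":0,"x":0,"y":0,"z":-0.12,"claw":1},{"wx":0,"wy":0,"wz":0,"x":0,"y":0,"z":-0.12,"claw":1},{"wx":0,"wy":0,"wz":0,"x":0,"y":0,"z":-0.12,"claw":1}]' 40 
python3 -c "
from h import *
go(548.8,298.2,130,RY)"
```

```text
clock: 22.8
tool_pos: [431.7, 87.9, 60.1]
eef_rot: [0.788, 0.615, 0.001, 0.001]
ft_force: [-0.3, 0.2, 7.5]
finger_gap: 10.9
finger_force: 38.9
clock: 23.4
tool_pos: [430.6, 87.9, 179.2]
eef_rot: [0.789, 0.615, 0.001, 0.0]
ft_force: [-0.8, -0.2, -1.7]
finger_gap: 10.9
finger_force: 39.4
d [0.2327 0.0634 0.0494] w [ 1.500e-03  7.000e-04 -1.484e+00]
```

```bash
python3 -m handwheel '[{"wx":0,"wy":0,"wz":-1.484,"x":0.233,"y":0.0634,"z":0,"claw":1},{"wx":0,"wy":0,"wz":-1.484,"x":0.233,"y":0.0634,"z":0,"claw":1},{"wx":0,"wy":0,"wz":-1.484,"x":0.233,"y":0.0634,"z":0,"claw":1},{"wx":0,"wy":0,"wz":-1.484,"x":0.233,"y":0.0634,"z":0,"claw":1},{"wx":0,"wy":0,"wz":-1.484,"x":0.233,"y":0.0634,"z":0,"claw":1},{"wx":0,"wy":0,"wz":-1.484,"x":0.233,"y":0.0634,"z":0,"claw":1},{"wx":0,"wy":0,"wz":-1.484,"x":0.233,"y":0.0634,"z":0,"claw":1},{"wx":0,"wy":0,"wz":-1.484,"x":0.233,"y":0.0634,"z":0,"claw":1},{"wx":0,"wy":0,"wz":-1.484,"x":0.233,"y":0.0634,"z":0,"claw":1},{"wx":0,"wy":0,"wz":-1.484,"x":0.233,"y":0.0634,"z":0,"claw":1},{"wx":0,"wy":0,"wz":-1.484,"x":0.233,"y":0.0634,"z":0,"claw":1},{"wx":0,"wy":0,"wz":-1.484,"x":0.233,"y":0.0634,"z":0,"claw":1}]' 40 
python3 -m handwheel '[{"wx":0,"wy":0,"wz":0,"x":0,"y":0,"z":0,"claw":1},{"wx":0,"wy":0,"wz":0,"x":0,"y":0,"z":0.03,"claw":1},{"wx":0,"wy":0,"wz":0,"x":0,"y":0,"z":0.06,"claw":1},{"wx":0,"wy":0,"wz":0,"x":0,"y":0,"z":0.075,"claw":1},{"wx":0,"wy":0,"wz":0,"x":0,"y":0,"z":0.075,"claw":1},{"wx":0,"wy":0,"wz":0,"x":0,"y":0,"z":0.075,"claw":1}]'
python3 - <<'E'
from h import *
go(548.8,298.2,70.1,RY)
a=camera("side")[205:340,170:350,::-1]; print(state()["tool_pos"])
cv2.imwrite("pics/r4.png",cv2.resize(a,None,fx=4.4,fy=4.4,interpolation=cv2.INTER_CUBIC))
E
```

```text
clock: 24.6
tool_pos: [548.3, 298.2, 177.4]
eef_rot: [0.167, 0.986, -0.001, -0.001]
ft_force: [-0.4, -0.4, -1.4]
finger_gap: 10.5
finger_force: 39.5
clock: 25.2
tool_pos: [549.1, 298.5, 104.2]
eef_rot: [0.166, 0.986, 0.0, 0.0]
ft_force: [0.5, -0.2, -0.7]
finger_gap: 11.1
finger_force: 39.6
d [ 0.0002 -0.0004  0.0341] w [ 0.0003  0.0002 -0.001 ]
[549.51711306 298.67524244 104.9261428 ]
```

View pics/r4.png

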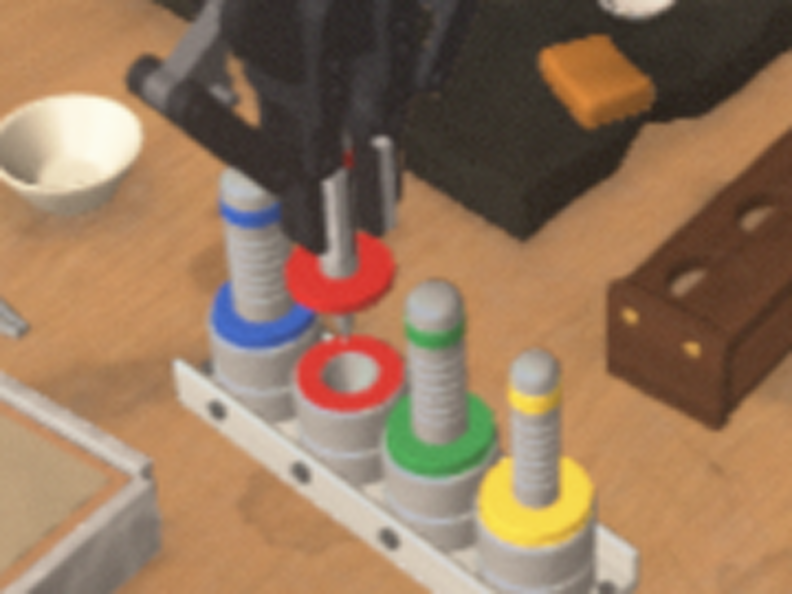

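The red collar (340,267) hovers over its die (350,373), with the blue, green and yellow punches home.

```bash
python3 - <<'E'
from h import *
F=lambda u,v:((u+.5)/4.4-.5+170,(v+.5)/4.4-.5+205)
d=ray("side",*F(350.5,373),42)
for v in(264,267): print(ray("side",*F(340,v),89.8)-d)
E
```

```text
[ 0.78564181 -0.29243517]
[0.1302405  0.93318393]
```

```bash
python3 -m handwheel '[{"wx":0,"wy":0,"wz":0,"x":0.0003,"y":-0.0003,"z":0.012,"claw":1},{"wx":0,"wy":0,"wz":0,"x":0.0003,"y":-0.0003,"z":0.024,"claw":1},{"wx":0,"wy":0,"wz":0,"x":0.0003,"y":-0.0003,"z":0.034,"claw":1},{"wx":0,"wy":0,"wz":0,"x":0.0003,"y":-0.0003,"z":0.038,"claw":1},{"wx":0,"wy":0,"wz":0,"x":0.0003,"y":-0.0003,"z":0.038,"claw":1},{"wx":0,"wy":0,"wz":0,"x":0.0003,"y":-0.0003,"z":0.038,"claw":1}]'
python3 -m handwheel '[{"wx":0,"wy":0,"wz":0,"x":0,"y":0,"z":0.002,"claw":1},{"wx":0,"wy":0,"wz":0,"x":0,"y":0,"z":0.004,"claw":1},{"wx":0,"wy":0,"wz":0,"x":0,"y":0,"z":0.004,"claw":1}]'
```

```text
clock: 25.85
tool_pos: [548.6, 298.3, 65.9]
eef_rot: [0.166, 0.986, 0.0, 0.0]
ft_force: [-0.6, -0.6, -0.9]
finger_gap: 10.6
finger_force: 39.6
clock: 26.15
tool_pos: [548.7, 298.3, 62.1]
eef_rot: [0.166, 0.986, 0.0, 0.0]
ft_force: [-0.5, 1.2, 0.2]
finger_gap: 10.9
finger_force: 39.9
```

Home height is reached. I'll release, lift and back away toward the start.

```bash
python3 -m handwheel '[{"wx":0,"wy":0,"wz":0,"x":0,"y":0,"z":0,"claw":0.4},{"wx":0,"wy":0,"wz":0,"x":0,"y":0,"z":0,"claw":0},{"wx":0,"wy":0,"wz":0,"x":0,"y":0,"z":0,"claw":0},{"wx":0,"wy":0,"wz":0,"x":0,"y":0,"z":0,"claw":0},{"wx":0,"wy":0,"wz":0,"x":0,"y":0,"z":-0.03,"claw":0},{"wx":0,"wy":0,"wz":0,"x":0,"y":0,"z":-0.07,"claw":0},{"wx":0,"wy":0,"wz":0,"x":0,"y":0,"z":-0.11,"claw":0},{"wx":0,"wy":0,"wz":0,"x":0,"y":0,"z":-0.16,"claw":0},{"wx":0,"wy":0,"wz":0,"x":0.05,"y":0,"z":-0.16,"claw":0},{"wx":0,"wy":0,"wz":0,"x":0.1,"y":0.03,"z":-0.16,"claw":0},{"wx":0,"wy":0,"wz":0,"x":0.15,"y":0.05,"z":-0.16,"claw":0},{"wx":0,"wy":0,"wz":0,"x":0.2,"y":0.05,"z":-0.16,"claw":0}]'
python3 -m handwheel '[{"wx":0,"wy":0,"wz":0,"x":0.1,"y":0.05,"z":0,"claw":0},{"wx":0,"wy":0,"wz":0,"x":0.1,"y":0.05,"z":0,"claw":0},{"wx":0,"wy":0,"wz":0,"x":0.1,"y":0.05,"z":0,"claw":0},{"wx":0,"wy":0,"wz":0,"x":0.1,"y":0.05,"z":0,"claw":0},{"wx":0,"wy":0,"wz":0,"x":0.1,"y":0.05,"z":0,"claw":0}]'
python3 - <<'E'
from h import *
t=camera("top")[140:350,200:440,::-1];s=camera("side")[190:400,195:435,::-1]
cv2.imwrite("pics/f.png",cv2.resize(np.hstack([t,s]),None,fx=1.66,fy=1.66,interpolation=cv2.INTER_CUBIC))
E
```

```text
clock: 27.35
tool_pos: [385.1, 408.0, 221.8]
eef_rot: [0.166, 0.986, 0.001, 0.0]
ft_force: [-0.4, 0.1, 0.4]
finger_gap: 42.5
finger_force: 0.0
clock: 27.85
tool_pos: [308.7, 485.6, 221.7]
eef_rot: [0.166, 0.986, -0.0, 0.0]
ft_force: [0.6, -0.5, 1.4]
finger_gap: 42.7
finger_force: 0.0
```

View pics/f.png

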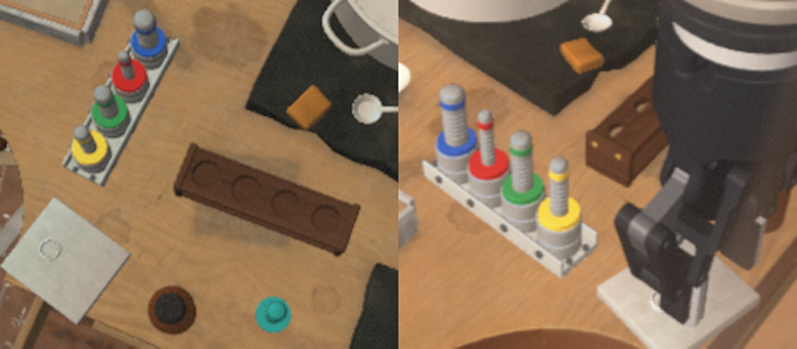

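All four punches stand flat in their dies: blue (148,42), red (129,76), green (109,113) and yellow (88,151). The bottle (172,309) and the turquoise decoy are unmoved.

```bash
python3 -c "
from bench import *
print(finish_job())"
```

```text
the job is handed in; nothing more can be done
None
```

All four punches are upright and fully home in the dies matching their collars, none fell over, and the bottle was not moved; I handed the job in at about 28 s on the robot's clock.

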